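# Index the assembly turntable to the next regulator

### The job

Bring the pressure regulator that still lacks its blue knob round to the red pointer of the four-armed assembly turntable: swing the orange-knobbed latch lever fully out, turn the table by pushing one of its spokes with a fingertip, then swing the latch lever fully home again so that the table is locked there. Push gently and only on the spokes and the latch lever: grip and lift nothing, keep off the regulators so that all four stay seated in their nests, and leave the other things on the bench where they are.

Things in the scene. Friction and masses are not known exactly. Their poses are not given: they have to be found in the camera images.
- turntable: fixed round grey base plate of the index table, 336 mm across, 10 mm thick. Origin: centre of its underside on the bench, on the vertical axis about which the spider turns; its -x axis points to the red pointer (small red arrow on the plate's rim, 134 to 174 mm from the axis, top 22 mm above the bench)
- spider: turning part of the index table. Origin on the turning axis at bench height, z up. Four alike arms along its own +x, +y, -x, -y, each with a grey nest cup (52 mm across, rim 72 mm above the bench, centre 68 mm from the axis) and outside it a spoke. Turns either way without end; bearing friction of 0.2 N m (2 N at a spoke) holds it where it is left, it hardly coasts
- spoke (a point): middle of the bare spoke on the spider's +x arm, 110 mm from the axis. All four spokes: round steel rods 12 mm thick that rise from the cup and run level, their middle 80 mm above the bench, from 104 to 120 mm from the axis, ending in a black ball 19 mm across that reaches to 138 mm. Nothing lies below them down to the base plate but the latch lever
- latch (a joint): latch lever's angle about its upright pivot, rad: 0 fully home (locked), 0.5 fully out at its stop, growing clockwise seen from above. 0.25 N m of friction (3 N at the knob) keeps it where left. Flat lever 34 to 44 mm above the bench, below the arms, which pass over it. Home, its roller sits in one of four V-blocks on the disc between the arms, one per quarter turn; above 0.35 it is clear of them
- latch_knob (a point): mid-height point on the axis of the latch lever's upright orange knob, 18 mm across, from 44 to 85 mm above the bench (this point at 65 mm). 93 mm from the pivot; it lies 135 mm from the turntable's axis when home and 156 mm when out, always between the arms or beyond their ends, so a finger can go down beside it
- latch_pivot (a point): axis of the latch lever's pivot, 40 mm above the bench, 75 mm from the turntable's axis. Fixed to the turntable
- work_position (a point): on the base, in line with the red pointer, 68 mm from the turning axis, 64 mm above the bench: where the origin of a regulator at the pointer lies. The latch then drops into a V-block: the last push home draws the table true if it stands within about 5 degrees; further off the roller jams on the block or misses it
- regulator_open: pressure regulator, loose and upright in one of the spider's nest cups: round black body 32 mm across on a 42 mm flange, two brass ports at its sides, with a bare thin brass stem (8 mm across) on top instead of a knob; 32 mm tall. The one to bring to the pointer; starts in any nest but that at the pointer. Origin: centre of the flange's underside, which stands 64 mm above the bench; z up
- regulator_a: pressure regulator, loose and upright in one of the spider's nest cups: round black body 32 mm across on a 42 mm flange, two brass ports at its sides, already fitted with a round blue knob 30 mm across; 35 mm tall, its top 99 mm above the bench. Origin: centre of the flange's underside, which stands 64 mm above the bench; z up
- regulator_b: pressure regulator, loose and upright in one of the spider's nest cups: round black body 32 mm across on a 42 mm flange, two brass ports at its sides, already fitted with a round blue knob 30 mm across; 35 mm tall, its top 99 mm above the bench. Origin: centre of the flange's underside, which stands 64 mm above the bench; z up
- regulator_c: pressure regulator, loose and upright in one of the spider's nest cups: round black body 32 mm across on a 42 mm flange, two brass ports at its sides, already fitted with a round blue knob 30 mm across; 35 mm tall, its top 99 mm above the bench. Origin: centre of the flange's underside, which stands 64 mm above the bench; z up
- wrench: steel combination wrench 170 mm long lying on the bench beside the turntable; bystander, leave alone
- screwdriver: red-handled screwdriver 190 mm long lying on the bench; bystander, leave alone
- loose_knob: blue knob, 30 mm across and 13 mm high, lying on the bench; bystander, leave alone
- fitting: brass fitting, 20 mm across and 24 mm high, standing on the bench; bystander, leave alone
- knob_bin: small blue picking bin, 120 x 100 x 60 mm, with blue knobs; bystander, leave alone

How it is judged:
On the way, in this order (a step that is already met when the one before it is completed fails the run):
1. the latch lever is swung out, clear of the V-blocks, before the table turns (value of joint latch above 0.35 rad and distance of regulator_open from where it was at the start of the episode below 0.02 m), for 0.1 s.
2. with the latch out, the table is turned until the regulator without a knob stands at the pointer, within 12 mm (horizontal distance between regulator_open and work_position below 0.012 m and value of joint latch above 0.35 rad), for 0.1 s.
3. the latch lever is pushed home and locks the table there (value of joint latch below 0.06 rad and horizontal distance between regulator_open and work_position below 0.006 m), for 0.1 s.
At the end, for the whole second after the job is handed in: The regulator without a knob stands within 6 mm of the work position at the red pointer, the latch lever is home (under 0.06 rad) with the table locked and still, and all four regulators sit upright (within 0.1 rad) and down in their nests (within 5 mm) (all of step 3 and angular speed of spider below 0.05 rad/s and z of each of regulator_open, regulator_a, regulator_b, regulator_c in the frame of turntable below 0.069 m and angle between each of regulator_open, regulator_a, regulator_b, regulator_c's own z axis and vertical below 0.1 rad); the robot touches nothing.
It fails at once if a regulator is lifted from its nest (by more than 8 mm) or tipped (more than 0.25 rad) (z of any of regulator_open, regulator_a, regulator_b, regulator_c in the frame of turntable above 0.072 m or angle between any of regulator_open, regulator_a, regulator_b, regulator_c's own z axis and vertical above 0.25 rad).
It fails at once if the robot pushes on a regulator (more than 3 N) (contact force between any of the fingers, the arm and regulator_open above 3 N or contact force between any of the fingers, the arm and regulator_a above 3 N or contact force between any of the fingers, the arm and regulator_b above 3 N or contact force between any of the fingers, the arm and regulator_c above 3 N).
It fails at once if the spokes or the latch lever are shoved or gripped hard (more than 35 N) instead of pushed gently (contact force between the fingers and spider above 35 N or contact force between the fingers and latch above 35 N).
It fails at once if a thing lying on the bench is moved by more than 20 mm (distance of any of wrench, screwdriver, loose_knob, fitting, knob_bin from where it was at the start of the episode above 0.02 m).
It also fails if it takes over 67 s, if anything falls off the work surface, if the arm or the gripper's body presses on something with over 40 N, if the wrist force passes 120 N, or if a joint passes its speed limit or range.

### The arm

A 7-joint arm with a two-finger parallel gripper is mounted at the origin on the work surface. World frame = base frame: x ahead of the robot, y to its left, z up, the work surface at z = 0. Lengths are in m, angles in rad, forces in N, time in s.
With the tool pointing down it reaches from about 0.4 to 0.875 m from the base axis. Payload 19.3 kg.
Tool frame: the origin (TCP) lies at the very end of the fingers, on their centre line; the grasp point (between the pads) lies 19 mm behind it; z points along the fingers, y is the line along which they close (so a half turn about z gives the same grasp; the last joint's range is limited). The gripper opens to 85 mm and grips with 20 to 120 N. Pads are 22 mm wide; open, the fingers measure 114 mm over their backs; the gripper's body (76 mm by 85 mm) begins 54 mm behind the grasp point. The pads swing forward as they close: fully open they stand 13 mm farther back than shut.
Start: joints at [-1.18, 0.521, -0.036, 1.599, 0.021, 1.021, -0.113], TCP at [0.278, 0.56, 0.231] pointing down, gripper open.
Joint ranges: [-2.91, 2.91], [-0.3, 2.13], [-1.5, 1.42], [0.17, 2.43], [-1.26, 4.41], [0.16, 1.93], [-2.52, 2.52]. Speed limits (rad/s): [1.89, 1.89, 2.39, 2.39, 3.01, 3.01, 3.01].

### API

Orientations are given as a 3x3 rotation matrix whose columns are the frame's x, y, z axes.
In Python, from rig import monitor, viewer, ctrl gives the robot as it stands.
- The arm moves only by the tool step_arm, never from a script. Its argument "targets" is a list of rows, each a list of 3 entries, a list of its own where there are three numbers: the turn, a rotation vector about the tool's x, y, z in rad, then the shift along the tool's x, y, z in mm, then the opening, from -1 (shut) to 1 (fully open). A call has 1 to 8 rows; each row is the pose to reach, as a shift and turn from the pose commanded when the call began, along the tool's axes at that moment; what a row does not reach only later rows make up. A row lasts 1/10 s, in which the tool goes at most 50 mm and 8.59 degrees, less where a joint would pass 70% of its speed; a pose out of reach is approached as far as the arm can. A call with a gripper value outside its range is refused whole. The fingers move at their own pace and stop on an object; "force" is the grip in N (left out, the last holds). Time passes only in rows, so rows that repeat a pose let the fingers close. It gives the time, the measured TCP pose, the force, the opening and the grip force at its end, in the units of the state.
- monitor.observe(): the state, without advancing time (a new reading comes with each control period).
- viewer.grab_frame(name): name is "scene" or "top" or "wrist"; returns a dict with "color" (384x512x3 uint8, red, green, blue), "vfov" (degrees; the focal length in pixels is half the picture's height over the tangent of half this angle, whatever the lens; pixels are square), "cx", "cy" (the principal point, pixels), "eye" and "rotation" of the camera in the world; the wrist camera has in their place "hand_eye" (4x4, takes a point from camera to tool coordinates, whose origin is the TCP and whose axes are the flange's). Camera axes: x right, y down, z forward; pixel columns grow to the right and rows downward; lengths in m; the calibration is good to about 2 mm. A picture is of the moment at which its call begins: read the wrist's pose just before it. There is no depth.
- ctrl.close_job(): hands the job in; it is judged then, once.
The state is a dict: "t": time; "joints": joint angles; "qd": joint speeds; "joint_torque": joint torques, N m; "eef_pos": TCP position; "tool_rot": TCP orientation; "ft_force": force on the tool from outside, world axes, zero at the start; "torque": the same for the moment, N m; "opening": finger opening in m; "grip_force": force on a finger pad.
Only numpy, scipy, OpenCV 4.12 (cv2) and the standard library are available. Lean on these libraries where they do the work, as an engineer would, in place of code of your own. Each camera call takes 0.05 s, during which the arm holds its last target. There are 200 camera calls.

## Working session

There is one attempt and no reset: what is moved stays moved. The work goes in short steps, Python scripts to look and compute and a tool call to move; the robot and the scene stay as the last step left them, time stands still between calls to the robot, and variables do not carry over. Pictures are saved under pics/ and viewed, at most 10 in all, crops included, and the job is handed in when it is done.

Besides the shell and the picture viewer there is one more tool, called after "Request:" as a command line: name --argument value ..., lists and objects as JSON in quotes. step_arm: Moves the arm, as the interface text tells. Its arguments: {"type":"object","properties":{"targets":{"type":"array","items":{"type":"array"}},"force":{"type":"number"}},"required":["targets"]}

```bash
mkdir -p pics; cat > h.py <<'E'
import numpy as np,cv2
from rig import monitor,viewer,ctrl
def ray(f,u,v,z):
    F=f['color'].shape[0]/2/np.tan(np.radians(f['vfov'])/2)
    d=np.array(f['rotation'])@np.array([(u-f['cx'])/F,(v-f['cy'])/F,1]);e=np.array(f['eye'])
    return e+d*(z-e[2])/d[2]
def proj(f,p):
    F=f['color'].shape[0]/2/np.tan(np.radians(f['vfov'])/2)
    c=np.array(f['rotation']).T@(np.array(p)-np.array(f['eye']));return c[0]/c[2]*F+f['cx'],c[1]/c[2]*F+f['cy']
E
python3 - <<'E'
from h import *
s=monitor.observe();print({k:np.round(s[k],3).tolist() for k in('t','eef_pos','tool_rot','opening')})
for n in('top','scene'):
    f=viewer.grab_frame(n);cv2.imwrite(f'pics/{n}0.png',cv2.resize(f['color'][:,:,::-1],(800,600),interpolation=cv2.INTER_CUBIC));print(n,f['vfov'],f['cx'],f['cy'],np.round(f['eye'],3),np.round(f['rotation'],3).tolist())
E
```

```text
{'t': 0.0, 'eef_pos': [0.278, 0.56, 0.231], 'tool_rot': [[-0.896, 0.445, -0.0], [0.445, 0.896, -0.001], [-0.0, -0.001, -1.0]], 'opening': 0.085}
top 43.130023818376266 253.3541137639617 190.7455635968203 [ 0.253 -0.005  1.542] [[0.089, -0.972, 0.219], [-0.996, -0.088, 0.016], [0.004, -0.22, -0.976]]
scene 51.827706451319024 249.40640691844575 190.28033761004428 [1.204 0.426 0.943] [[-0.554, 0.629, -0.546], [0.833, 0.422, -0.359], [0.004, -0.653, -0.757]]
```

View pics/top0.png

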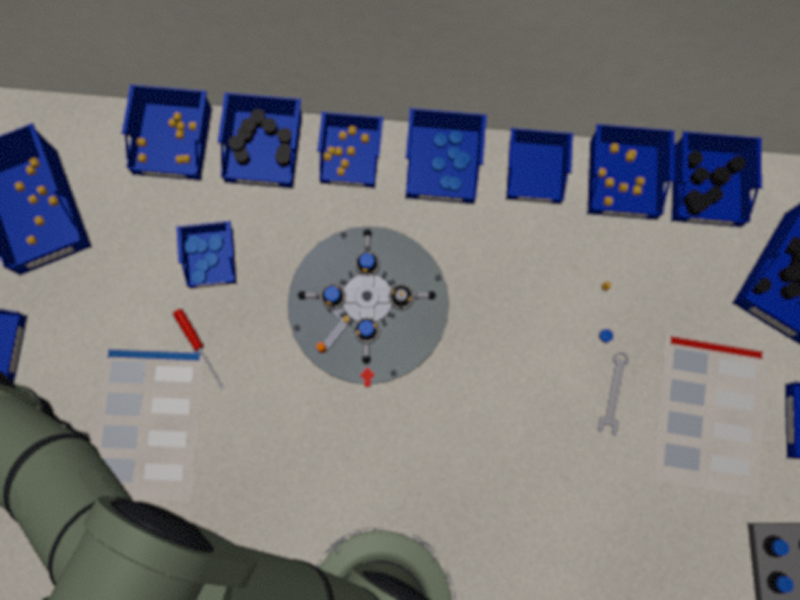

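View pics/scene0.png

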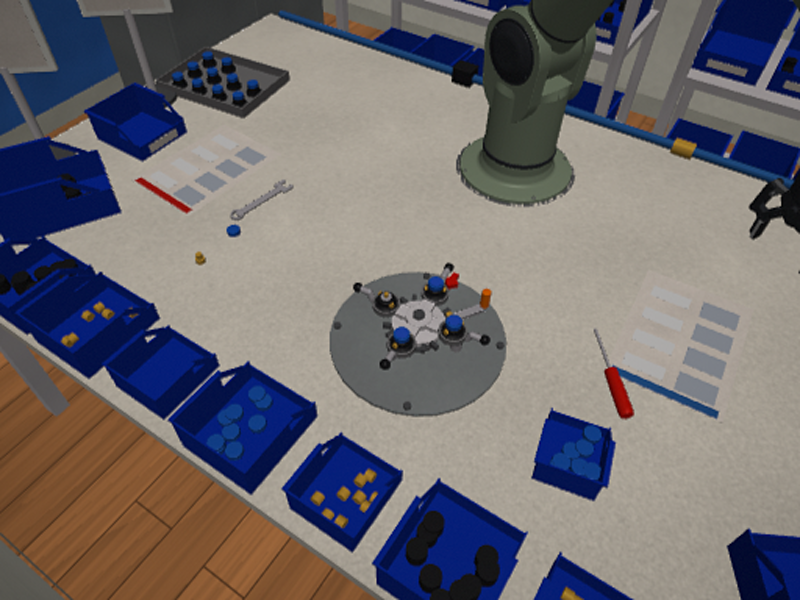

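The top view shows the table centred near (368,305), with spoke balls at left (302,295), right (432,295), top (367,232) and bottom (366,360). The open regulator is at (401,295), on the -y side, and the pointer is at (367,376). The latch knob is at (321,347). The table therefore needs a 90° clockwise turn, seen from above.

```bash
python3 - <<'E'
from h import *
f=viewer.grab_frame('top');k=.64
im=f['color'].astype(int);r,g,b=im[...,0],im[...,1],im[...,2]
def cen(m,x0,x1,y0,y1):
    q=np.zeros_like(m);q[y0:y1,x0:x1]=m[y0:y1,x0:x1];v,u=np.nonzero(q);return u.mean(),v.mean(),len(u)
B={n:cen((r+g+b)<110,*w) for n,w in dict(L=(188,198,183,195),R=(270,283,183,195),T=(230,241,144,154),Bt=(229,240,225,235)).items()}
P={}
for n,(u,v,c) in B.items(): P[n]=ray(f,u,v,.083);print(n,u,v,c,P[n].round(4))
print('centre',(P['L']+P['R'])/2,(P['T']+P['Bt'])/2,'sep',np.linalg.norm(P['L']-P['R']),np.linalg.norm(P['T']-P['Bt']))
u,v,c=cen((r>150)&(g<60)&(b<70),225,245,232,250);print('ptr',c,ray(f,u,v,.022).round(4))
u,v,c=cen((r>160)&(g>60)&(g<150)&(b<70),195,215,212,232);print('knob',u,v,c,ray(f,u,v,.085).round(4),ray(f,u,v,.065).round(4))
# plate ellipse
print('hub',ray(f,368*k,297*k,.07).round(4),'pivot',ray(f,345*k,320*k,.044).round(4))
f2=viewer.grab_frame('scene');im=f2['color'].astype(int);r,g,b=im[...,0],im[...,1],im[...,2]
u,v,c=cen((r>150)&(g>60)&(g<150)&(b<70),300,320,180,200);print('knob scene',u,v,c,ray(f2,u,v,.065).round(4))
u,v,c=cen((r>150)&(g<60)&(b<70),280,300,170,190);print('ptr',c,ray(f2,u,v,.022).round(4))
a=f['color'][135:255,175:295,::-1];c2=f2['color'][160:280,200:320,::-1]
cv2.imwrite('pics/c1.png',cv2.resize(np.hstack([a,c2]),(800,400),interpolation=cv2.INTER_CUBIC))
E
```

```text
L 192.5 189.0 6 [0.57   0.2056 0.083 ]
R 276.0 189.0 7 [ 0.5933 -0.0506  0.083 ]
T 234.8 148.6 5 [0.7113 0.0886 0.083 ]
Bt 234.0 230.0 9 [0.455  0.0658 0.083 ]
centre [0.58162571 0.07750144 0.083     ] [0.58314219 0.07721035 0.083     ] sep 0.25723902561163126 0.2573348312484412
ptr 38 [0.4295 0.0633 0.022 ]
knob 204.53333333333333 221.13333333333333 15 [0.4736 0.1573 0.085 ] [0.4766 0.1596 0.065 ]
hub [0.5815 0.074  0.07  ] pivot [0.5359 0.1168 0.044 ]
knob scene 311.0 186.5 18 [0.457 0.153 0.065]
ptr 38 [0.4295 0.0667 0.022 ]
```

View pics/c1.png

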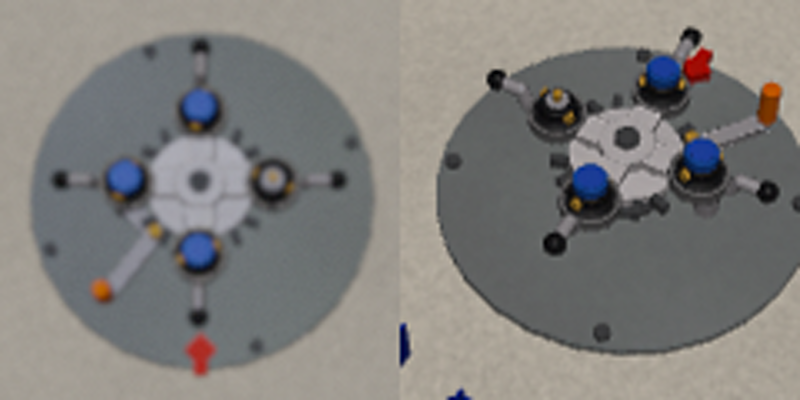

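The crop confirms the layout. The lever is home, pivoting under the left (+y) arm, so "out" means pushing the knob towards +y. My estimates are axis ≈ (0.5824, 0.0773), yaw ≈ 5°, knob ≈ (0.474, 0.157) and pivot ≈ (0.566, 0.151). First I'll shut the gripper, align the tool and move next to the knob.

Request:
step_arm --targets '[[[0,0,0.15],[-45,-38,0],-1],[[0,0,0.3],[-90,-76,5],-1],[[0,0,0.45],[-135,-113,10],-1],[[0,0,0.6],[-180,-150,15],-1],[[0,0,0.75],[-225,-188,20],-1],[[0,0,0.9],[-270,-225,25],-1],[[0,0,1.0],[-315,-263,30],-1],[[0,0,1.11],[-345,-290,30],-1]]'

```text
t: 1.0
eef_pos: [0.4382, 0.1925, 0.2039]
tool_rot: [[0.004, 1.0, 0.0], [1.0, -0.004, 0.0], [0.0, 0.0, -1.0]]
ft_force: [1.2, -0.5, 0.4]
opening: -0.0
grip_force: 0.0
```

Request:
step_arm --targets '[[[0,0,0],[0,0,0],-1],[[0,0,0],[0,0,0],-1]]'

```text
t: 1.2
eef_pos: [0.4382, 0.1935, 0.204]
tool_rot: [[0.002, 1.0, -0.0], [1.0, -0.002, -0.0], [-0.0, -0.0, -1.0]]
ft_force: [-0.8, 1.4, -0.1]
opening: 0.0
grip_force: 0.0
```

Request:
step_arm --targets '[[[0,0,0],[-42,18,0],-1],[[0,0,0],[-84,37,0],-1],[[0,0,0],[-84,37,30],-1],[[0,0,0],[-84,37,60],-1],[[0,0,0],[-84,37,90],-1],[[0,0,0],[-84,37,120],-1],[[0,0,0],[-84,37,148],-1],[[0,0,0],[-84,37,148],-1]]'

```text
t: 2.0
eef_pos: [0.473, 0.1111, 0.0534]
tool_rot: [[-0.002, 1.0, -0.005], [1.0, 0.002, -0.001], [-0.001, -0.005, -1.0]]
ft_force: [0.5, 0.1, 0.9]
opening: -0.0001
grip_force: 0.0
```

```bash
python3 - <<'E'
from h import *
s=monitor.observe();print(np.round(s['eef_pos'],4),np.round(s['ft_force'],1))
f2=viewer.grab_frame('scene');f=viewer.grab_frame('top')
a=f['color'][135:255,175:295,::-1];c2=f2['color'][140:260,220:340,::-1]
cv2.imwrite('pics/c2.png',cv2.resize(np.hstack([a,c2]),(800,400),interpolation=cv2.INTER_CUBIC))
E
```

```text
[0.473  0.1111 0.0534] [0.5 0.1 0.9]
```

View pics/c2.png

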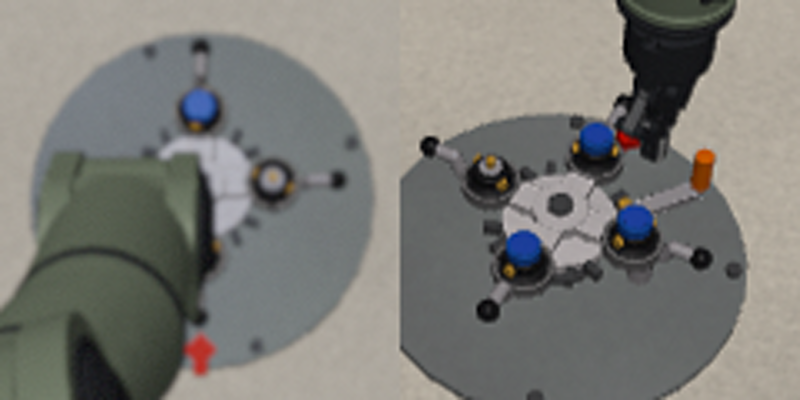

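Request:
step_arm --targets '[[[0,0,0],[8,0,0],-1],[[0,0,0],[16,0,0],-1],[[0,0,0],[22,1,0],-1],[[0,0,0],[28,2,0],-1],[[0,0,0],[34,3,0],-1],[[0,0,0],[40,5,0],-1],[[0,0,0],[46,7,0],-1],[[0,0,0],[52,9,0],-1]]'

```text
t: 2.9
eef_pos: [0.4839, 0.1627, 0.0558]
tool_rot: [[0.0, 1.0, -0.0], [1.0, -0.0, -0.0], [-0.0, -0.0, -1.0]]
ft_force: [-2.4, -2.2, 1.0]
opening: 0.0001
grip_force: 1.4
```

Request:
step_arm --targets '[[[0,0,0],[3,2,0],-1],[[0,0,0],[6,4,0],-1],[[0,0,0],[9,5,0],-1],[[0,0,0],[12,6,0],-1],[[0,0,0],[14,7,0],-1],[[0,0,0],[14,7,0],-1]]'

```text
t: 3.5
eef_pos: [0.4911, 0.1767, 0.056]
tool_rot: [[-0.0, 1.0, 0.0], [1.0, 0.0, 0.0], [0.0, 0.0, -1.0]]
ft_force: [0.8, -0.3, 0.4]
opening: -0.0001
grip_force: 0.4
```

Request:
step_arm --targets '[[[0,0,0],[1.5,1,0],-1],[[0,0,0],[3,1,0],-1],[[0,0,0],[4,1,0],-1],[[0,0,0],[4,1,0],-1]]'

```text
t: 3.9
eef_pos: [0.4925, 0.1802, 0.056]
tool_rot: [[0.0, 1.0, 0.001], [1.0, -0.0, -0.0], [-0.0, 0.001, -1.0]]
ft_force: [2.7, -3.5, -1.4]
opening: -0.0
grip_force: 1.9
```

```bash
python3 - <<'E'
from h import *
s=monitor.observe();print(np.round(s['eef_pos'],4),np.round(s['ft_force'],1))
f=viewer.grab_frame('scene')
im=f['color'].astype(int);r,g,b=im[...,0],im[...,1],im[...,2]
m=(r>140)&(g>50)&(g<150)&(b<70);m[:, :300]=0;m[:,345:]=0;m[:170]=0;m[215:]=0
n,_,st,ce=cv2.connectedComponentsWithStats(m.astype(np.uint8));
for i in range(1,n): 
  if st[i,4]>8: print(ce[i],st[i],ray(f,*ce[i],.065).round(4))
for a in (0,.35,.4,.5):
  t=np.radians(176)-a;k=np.array([.5664+.093*np.cos(t),.1506+.093*np.sin(t),.065]);print(a,k.round(3),np.round(proj(f,k),1))
E
```

```text
[0.4925 0.1802 0.056 ] [ 2.7 -3.5 -1.4]
[321.61904762 195.47619048] [319 194   6   4  21] [0.4707 0.195  0.065 ]
0 [0.474 0.157 0.065] [309.6 190.6]
0.35 [0.481 0.189 0.065] [317.9 196.9]
0.4 [0.483 0.193 0.065] [318.9 197.9]
0.5 [0.488 0.201 0.065] [320.7 200.2]
```

Request:
step_arm --targets '[[[0,0,0],[1,0,0],-1],[[0,0,0],[2,0,0],-1],[[0,0,0],[3,0,0],-1],[[0,0,0],[3,0,0],-1]]'

```text
t: 4.35
eef_pos: [0.4925, 0.1831, 0.0561]
tool_rot: [[0.001, 1.0, 0.001], [1.0, -0.001, -0.0], [-0.0, 0.001, -1.0]]
ft_force: [2.2, -4.3, -1.0]
opening: 0.0001
grip_force: 2.0
```

Request:
step_arm --targets '[[[0,0,0],[1,0,0],-1],[[0,0,0],[2,0,0],-1],[[0,0,0],[2,0,0],-1]]'

```text
t: 4.65
eef_pos: [0.4924, 0.1835, 0.056]
tool_rot: [[0.002, 1.0, 0.001], [1.0, -0.002, -0.002], [-0.002, 0.001, -1.0]]
ft_force: [3.6, -14.8, 0.1]
opening: -0.0
grip_force: 7.2
```

The force rose to 15 N and the knob stopped moving, so the latch is at its stop. Next: back off, rise and go to the far (+x) side of the right spoke.

Request:
step_arm --targets '[[[0,0,0],[-8,0,0],-1],[[0,0,0],[-17,0,0],-1],[[0,0,0],[-17,0,-40],-1],[[0,0,0],[-17,0,-85],-1],[[0,0,0],[-17,0,-130],-1],[[0,0,0],[-50,25,-135],-1],[[0,0,0],[-90,53,-135],-1],[[0,0,0],[-130,81,-135],-1]]'

```text
t: 5.45
eef_pos: [0.5737, 0.0544, 0.1917]
tool_rot: [[-0.002, 1.0, 0.001], [1.0, 0.002, 0.001], [0.001, 0.001, -1.0]]
ft_force: [0.9, 1.2, -0.1]
opening: -0.0005
grip_force: 0.0
```

Request:
step_arm --targets '[[[0,0,0],[-35,25,0],-1],[[0,0,0],[-70,50,0],-1],[[0,0,0],[-95,65,0],-1],[[0,0,0],[-95,65,0],-1]]'

```text
t: 5.85
eef_pos: [0.6387, -0.0445, 0.1907]
tool_rot: [[0.005, 1.0, 0.0], [1.0, -0.005, -0.002], [-0.002, 0.0, -1.0]]
ft_force: [-1.3, 0.1, -0.8]
opening: 0.0002
grip_force: 0.0
```

```bash
python3 - <<'E'
from h import *
s=monitor.observe();print(np.round(s['eef_pos'],4),np.round(s['joints'],2))
f=viewer.grab_frame('top');f2=viewer.grab_frame('scene')
a=f['color'][135:255,175:295,::-1];c2=f2['color'][140:260,220:340,::-1]
cv2.imwrite('pics/c3.png',cv2.resize(np.hstack([a,c2]),(800,400),interpolation=cv2.INTER_CUBIC))
E
```

```text
[ 0.6387 -0.0445  0.1907] [-0.25  0.61  0.34  1.61 -0.24  0.96  0.17]
```

View pics/c3.png

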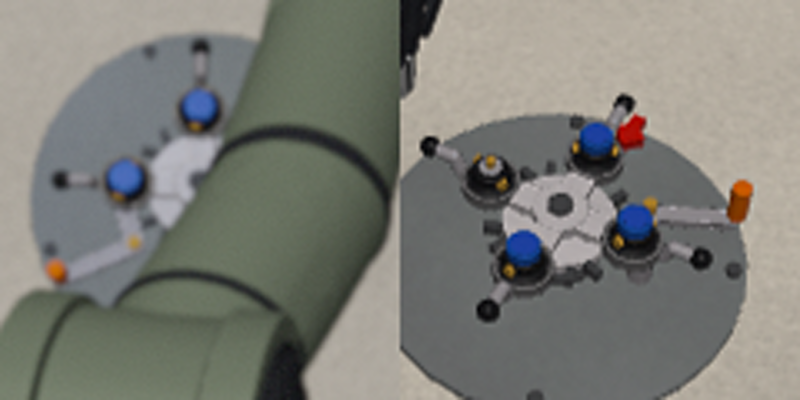

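The latch is fully out, with the knob at (57,270) in the left half, and the table hasn't moved. Now I'll lower the finger beside the right spoke.

Request:
step_arm --targets '[[[0,0,0],[23,1,0],-1],[[0,0,0],[23,1,40],-1],[[0,0,0],[23,1,80],-1],[[0,0,0],[23,1,110],-1],[[0,0,0],[23,1,126],-1],[[0,0,0],[23,1,126],-1]]'

```text
t: 6.55
eef_pos: [0.6377, -0.0158, 0.0635]
tool_rot: [[-0.001, 1.0, -0.003], [1.0, 0.001, 0.0], [0.0, -0.003, -1.0]]
ft_force: [-0.2, 0.7, -0.5]
opening: -0.0001
grip_force: 0.0
```

```bash
cat >> h.py <<'E'
def path(ths,O=(.5824,.0773),r=.112,off=.021):
    """rows (rz, dx, dy) for spoke angles, relative to current pose"""
    s=monitor.observe();p=np.array(s['eef_pos']);R=np.array(s['tool_rot']);a0=np.degrees(np.arctan2(R[1,1],R[0,1]))
    for th in ths:
        t=np.radians(th);c=np.array([O[0]+r*np.cos(t)-off*np.sin(t),O[1]+r*np.sin(t)+off*np.cos(t),p[2]])
        d=R.T@(c-p)*1000;print(th,'rz',round(np.radians(a0-min(th-270,0)),2),np.round(d,1))
    print('z',p[2],'yaw',a0,'F',np.round(s['ft_force'],1))
E
python3 -c "
from h import *
path(range(286,256,-4)); path(range(254,222,-4))"
```

```text
286 rz 0.0 [-8.8 -4.2  0. ]
282 rz 0.0 [-12.1 -11.5   0. ]
278 rz 0.0 [-14.9 -18.9   0. ]
274 rz 0.0 [-17.2 -26.6   0.1]
270 rz 0.0 [-18.9 -34.3   0.1]
266 rz 0.07 [-20.1 -42.2   0.1]
262 rz 0.14 [-20.7 -50.1   0.1]
258 rz 0.21 [-20.8 -58.1   0.2]
z 0.06348263394207013 yaw 0.05487662502256321 F [-0.2  0.7 -0.5]
254 rz 0.28 [-20.3 -66.    0.2]
250 rz 0.35 [-19.3 -73.9   0.2]
246 rz 0.42 [-17.7 -81.7   0.2]
242 rz 0.49 [-15.6 -89.4   0.2]
238 rz 0.56 [-12.9 -96.9   0.3]
234 rz 0.63 [  -9.8 -104.2    0.3]
230 rz 0.7 [  -6.1 -111.2    0.3]
226 rz 0.77 [  -2.  -118.     0.3]
z 0.06348263394207013 yaw 0.05487662502256321 F [-0.2  0.7 -0.5]
```

Request:
step_arm --targets '[[[0,0,0],[-9,-4,0],-1],[[0,0,0],[-12,-11,0],-1],[[0,0,0],[-15,-19,0],-1],[[0,0,0],[-17,-27,0],-1],[[0,0,0],[-19,-34,0],-1],[[0,0,0.07],[-20,-42,0],-1],[[0,0,0.14],[-21,-50,0],-1],[[0,0,0.21],[-21,-58,0],-1]]'

```text
t: 7.35
eef_pos: [0.5808, -0.0372, 0.0655]
tool_rot: [[0.211, 0.977, 0.001], [0.977, -0.211, 0.001], [0.001, 0.001, -1.0]]
ft_force: [3.0, 3.1, 2.2]
opening: 0.0002
grip_force: 2.0
```

```bash
python3 -c "
from h import *
path(range(254,222,-4))
f2=viewer.grab_frame('scene');cv2.imwrite('pics/c4.png',cv2.resize(f2['color'][130:280,190:340,::-1],(600,600),interpolation=cv2.INTER_CUBIC))"
```

```text
254 rz 0.07 [-0.9 -9.1 -0. ]
250 rz 0.14 [ -1.6 -17.   -0. ]
246 rz 0.21 [ -1.7 -25.   -0. ]
242 rz 0.28 [ -1.2 -32.9  -0. ]
238 rz 0.35 [ -0.2 -40.8  -0. ]
234 rz 0.42 [  1.3 -48.6  -0.1]
230 rz 0.49 [  3.4 -56.3  -0.1]
226 rz 0.56 [  6.  -63.8  -0.1]
z 0.06549100837900955 yaw -12.185645370545487 F [3.  3.1 2.2]
```

View pics/c4.png

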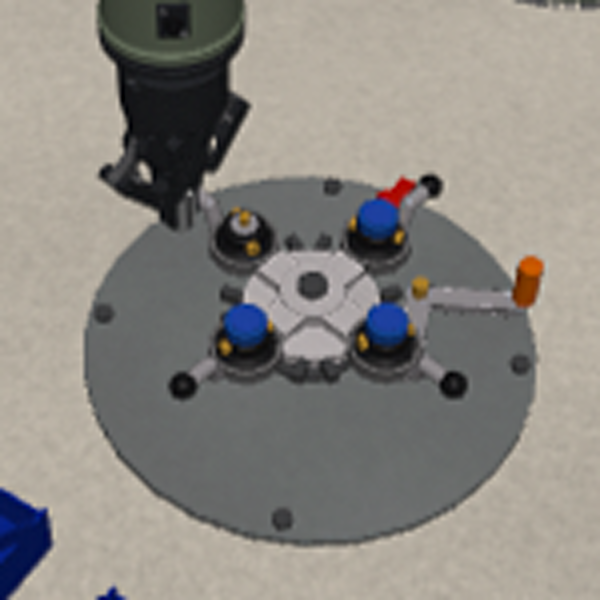

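The fingertip pushes the spoke and the table has turned about 20°, with everything else clear. I'll carry on.

Request:
step_arm --targets '[[[0,0,0.07],[-1,-9,0],-1],[[0,0,0.14],[-2,-17,0],-1],[[0,0,0.21],[-2,-25,0],-1],[[0,0,0.28],[-1,-33,0],-1],[[0,0,0.35],[0,-41,0],-1],[[0,0,0.42],[1,-49,0],-1],[[0,0,0.49],[3,-56,0],-1],[[0,0,0.56],[6,-64,0],-1]]'

```text
t: 8.2
eef_pos: [0.5195, -0.0186, 0.0652]
tool_rot: [[0.697, 0.717, 0.001], [0.717, -0.697, -0.0], [0.0, 0.001, -1.0]]
ft_force: [2.0, -1.0, 0.5]
opening: 0.0002
grip_force: 1.0
```

```bash
python3 -c "
from h import *
path(range(222,190,-4))"
```

```text
222 rz 0.07 [-0.5 -8.3 -0. ]
218 rz 0.14 [ -1.2 -16.2  -0. ]
214 rz 0.21 [ -1.3 -24.1  -0. ]
210 rz 0.28 [ -0.9 -32.1  -0. ]
206 rz 0.35 [  0.1 -40.   -0. ]
202 rz 0.42 [  1.7 -47.8  -0. ]
198 rz 0.49 [  3.7 -55.5  -0. ]
194 rz 0.55 [  6.4 -63.   -0.1]
z 0.06523939612976695 yaw -44.20867351736847 F [ 2.  -1.   0.5]
```

Request:
step_arm --targets '[[[0,0,0.07],[-1,-8,0],-1],[[0,0,0.14],[-1,-16,0],-1],[[0,0,0.21],[-1,-24,0],-1],[[0,0,0.28],[-1,-32,0],-1],[[0,0,0.35],[0,-40,0],-1],[[0,0,0.42],[2,-48,0],-1],[[0,0,0.47],[3,-53,0],-1],[[0,0,0.47],[3,-53,0],-1]]'

```text
t: 9.0
eef_pos: [0.4831, 0.0211, 0.065]
tool_rot: [[0.945, 0.326, -0.0], [0.326, -0.945, 0.0], [-0.0, -0.0, -1.0]]
ft_force: [-0.3, 0.6, 1.2]
opening: -0.0003
grip_force: 0.0
```

```bash
cat >> h.py <<'E'
def balls():
    f=viewer.grab_frame('scene');im=f['color'].astype(int).sum(2)
    n,_,st,ce=cv2.connectedComponentsWithStats((im<120).astype(np.uint8))
    for i in range(1,n):
        p=ray(f,*ce[i],.082);d=p[:2]-[.5824,.0773];r=np.hypot(*d)
        if 4<st[i,4]<60 and .1<r<.15: print('ball',st[i,4],np.round(r,3),round(np.degrees(np.arctan2(d[1],d[0]))%360,1))
    return f
E
python3 -c "
from h import *
path([198,194,192,190,188,186,184])
f2=balls();cv2.imwrite('pics/c5.png',cv2.resize(f2['color'][130:280,190:340,::-1],(600,600),interpolation=cv2.INTER_CUBIC))"
```

```text
198 rz 0.02 [-0.2 -1.7  0. ]
194 rz 0.09 [-1.2 -9.6  0. ]
192 rz 0.12 [ -1.5 -13.6   0. ]
190 rz 0.16 [ -1.7 -17.6   0. ]
188 rz 0.19 [ -1.8 -21.5   0. ]
186 rz 0.23 [ -1.7 -25.5   0. ]
184 rz 0.26 [ -1.4 -29.5   0. ]
z 0.06498189004881416 yaw -70.97418684955187 F [-0.3  0.6  1.2]
ball 6 0.111 210.6
ball 20 0.127 291.5
ball 26 0.131 109.6
ball 32 0.13 21.6
```

View pics/c5.png

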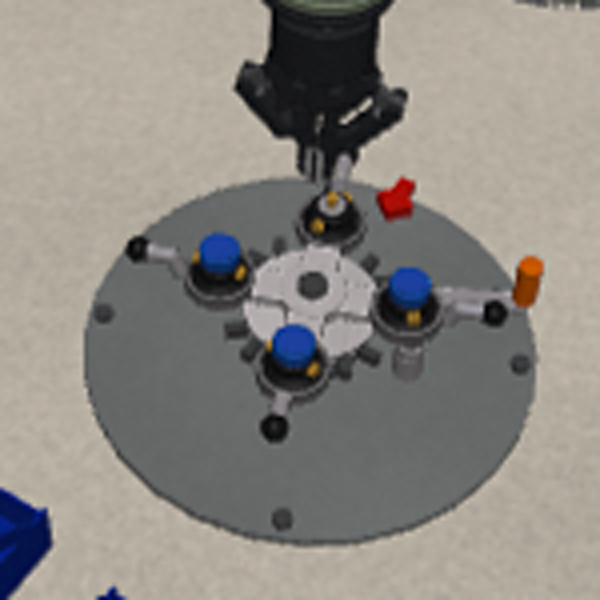

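The bare regulator is about 16° short of the pointer, with the spoke at ≈ 201° and a target of 185°. The final push will be slow.

Request:
step_arm --targets '[[[0,0,0.04],[-1,-5,0],-1],[[0,0,0.08],[-1,-9,0],-1],[[0,0,0.12],[-1,-13,0],-1],[[0,0,0.16],[-2,-17,0],-1],[[0,0,0.19],[-2,-21,0],-1],[[0,0,0.22],[-2,-24,0],-1],[[0,0,0.24],[-2,-27,0],-1],[[0,0,0.24],[-2,-27,0],-1]]'

```text
t: 9.85
eef_pos: [0.4728, 0.0459, 0.0649]
tool_rot: [[0.996, 0.091, -0.0], [0.091, -0.996, 0.0], [-0.0, -0.0, -1.0]]
ft_force: [-1.1, 0.3, -0.1]
opening: -0.0002
grip_force: 0.0
```

```bash
python3 -c "
from h import *
path([186,185,184,183,182]);balls()"
```

```text
186 rz -0.01 [ 0.3  1.2 -0. ]
185 rz 0.0 [-0.1 -0.7  0. ]
184 rz 0.02 [-0.4 -2.7  0. ]
183 rz 0.04 [-0.7 -4.7  0. ]
182 rz 0.06 [-1.  -6.6  0. ]
z 0.06490880219461082 yaw -84.78485543360705 F [-1.1  0.3 -0.1]
ball 7 0.109 197.9
ball 16 0.127 278.3
ball 27 0.131 96.8
ball 31 0.13 8.6
```

```bash
python3 -c "
from h import *
f=viewer.grab_frame('scene');im=cv2.resize(cv2.imread('pics/scene0.png'),(512,384),interpolation=cv2.INTER_AREA).astype(int).sum(2)
n,_,st,ce=cv2.connectedComponentsWithStats((im<130).astype(np.uint8))
for i in range(1,n):
    p=ray(f,*ce[i],.082);d=p[:2]-[.5824,.0773];r=np.hypot(*d)
    if 4<st[i,4]<60 and .1<r<.15: print('ball',st[i,4],np.round(r,3),round(np.degrees(np.arctan2(d[1],d[0]))%360,1))
"
```

```text
ball 11 0.13 184.0
ball 20 0.127 276.1
ball 28 0.131 94.3
ball 33 0.13 6.4
```

The table needs 2.3° more.

Request:
step_arm --targets '[[[0,0,0.02],[0,-2,0],-1],[[0,0,0.03],[-1,-3.5,0],-1],[[0,0,0.04],[-1,-4.5,0],-1],[[0,0,0.04],[-1,-4.5,0],-1],[[0,0,0.04],[-1,-4.5,0],-1]]'

```text
t: 10.45
eef_pos: [0.4715, 0.05, 0.065]
tool_rot: [[0.999, 0.051, -0.0], [0.051, -0.999, 0.0], [-0.0, -0.0, -1.0]]
ft_force: [0.4, -1.1, 1.1]
opening: 0.0003
grip_force: 0.2
```

```bash
python3 -c "
from h import *
path([184,183]);balls()"
```

```text
184 rz -0.02 [ 0.6  1.5 -0. ]
183 rz -0.0 [ 0.2 -0.5  0. ]
z 0.06496547008000435 yaw -87.07486161307074 F [ 0.4 -1.1  1.1]
ball 19 0.127 276.1
ball 28 0.131 94.3
ball 30 0.129 6.5
```

The balls read the same as at the start, so the table is aligned. Now I'll back off, rise and move to the outer (+y) side of the latch knob.

Request:
step_arm --targets '[[[0,0,0],[0,8,0],-1],[[0,0,0],[0,16,0],-1],[[0,0,0],[0,16,-45],-1],[[0,0,0],[0,16,-90],-1],[[0,0,0.05],[0,16,-130],-1],[[0,0,0.05],[5,-20,-130],-1],[[0,0,0.05],[10,-60,-130],-1],[[0,0,0.05],[17,-100,-130],-1]]'

```text
t: 11.3
eef_pos: [0.4835, 0.1514, 0.1954]
tool_rot: [[1.0, -0.0, 0.0], [-0.0, -1.0, 0.001], [0.0, -0.001, -1.0]]
ft_force: [1.5, -0.5, 0.4]
opening: -0.0001
grip_force: 0.0
```

Request:
step_arm --targets '[[[0,0,0],[8,-45,0],-1],[[0,0,0],[12,-90,0],-1],[[0,0,0],[12,-95,0],-1],[[0,0,0],[12,-95,45],-1],[[0,0,0],[12,-95,90],-1],[[0,0,0],[12,-95,125],-1],[[0,0,0],[12,-95,139],-1],[[0,0,0],[12,-95,139],-1]]'

```text
t: 12.1
eef_pos: [0.4952, 0.2443, 0.0551]
tool_rot: [[1.0, -0.0, -0.002], [-0.0, -1.0, -0.001], [-0.002, 0.001, -1.0]]
ft_force: [0.1, -0.4, 0.8]
opening: -0.0002
grip_force: 0.0
```

```bash
python3 -c "
from h import *
f2=balls();cv2.imwrite('pics/c6.png',cv2.resize(f2['color'][130:280,210:360,::-1],(600,600),interpolation=cv2.INTER_CUBIC))"
```

```text
ball 12 0.13 184.6
ball 19 0.127 276.1
ball 28 0.131 94.3
ball 31 0.129 6.6
```

View pics/c6.png

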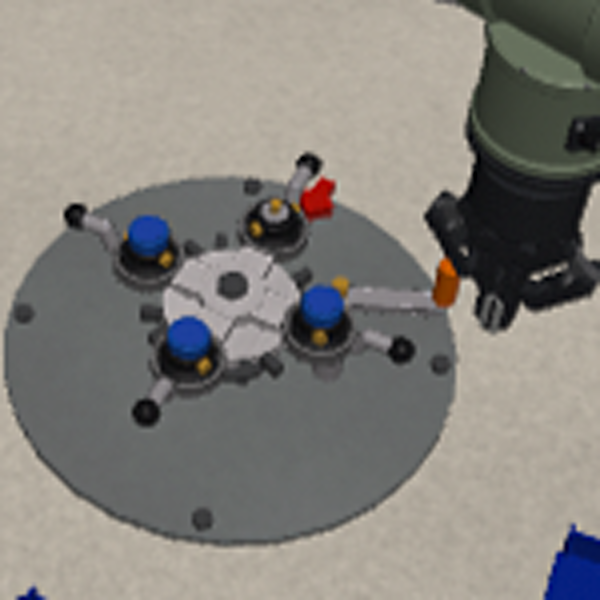

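The bare regulator stands at the pointer and the finger is beside the knob on its outer side. Pushing the latch home.

Request:
step_arm --targets '[[[0,0,0],[-2,8,0],-1],[[0,0,0],[-4,16,0],-1],[[0,0,0],[-7,23,0],-1],[[0,0,0],[-10,29,0],-1],[[0,0,0],[-13,35,0],-1],[[0,0,0],[-15,41,0],-1],[[0,0,0],[-17,47,0],-1],[[0,0,0],[-18,52,0],-1]]'

```text
t: 12.95
eef_pos: [0.4768, 0.1933, 0.056]
tool_rot: [[1.0, 0.001, -0.001], [0.001, -1.0, 0.0], [-0.001, -0.0, -1.0]]
ft_force: [-3.3, 4.4, 0.4]
opening: -0.0001
grip_force: 1.9
```

Request:
step_arm --targets '[[[0,0,0],[0,2,0],-1],[[0,0,0],[0,4,0],-1],[[0,0,0],[-1,6,0],-1],[[0,0,0],[-1,8,0],-1],[[0,0,0],[-1,8,0],-1]]'

```text
t: 13.45
eef_pos: [0.4764, 0.1853, 0.056]
tool_rot: [[1.0, 0.0, 0.0], [0.0, -1.0, -0.0], [0.0, 0.0, -1.0]]
ft_force: [-0.1, 0.5, 0.3]
opening: -0.0001
grip_force: 0.5
```

Request:
step_arm --targets '[[[0,0,0],[0,1,0],-1],[[0,0,0],[0,2,0],-1],[[0,0,0],[0,2,0],-1]]'

```text
t: 13.75
eef_pos: [0.4763, 0.1835, 0.0559]
tool_rot: [[1.0, 0.001, -0.0], [0.001, -1.0, -0.0], [-0.0, 0.0, -1.0]]
ft_force: [-1.6, 3.2, 0.4]
opening: -0.0003
grip_force: 1.1
```

Request:
step_arm --targets '[[[0,0,0],[0,1,0],-1],[[0,0,0],[0,2,0],-1],[[0,0,0],[0,2,0],-1]]'

```text
t: 14.05
eef_pos: [0.4763, 0.1818, 0.0559]
tool_rot: [[1.0, 0.001, -0.0], [0.001, -1.0, 0.0], [-0.0, -0.0, -1.0]]
ft_force: [-2.3, 4.3, -0.3]
opening: -0.0
grip_force: 2.1
```

Request:
step_arm --targets '[[[0,0,0],[0,1,0],-1],[[0,0,0],[0,1.5,0],-1],[[0,0,0],[0,1.5,0],-1]]'

```text
t: 14.35
eef_pos: [0.4762, 0.1815, 0.056]
tool_rot: [[1.0, 0.002, -0.0], [0.002, -1.0, 0.002], [-0.0, -0.002, -1.0]]
ft_force: [-2.8, 12.2, -0.3]
opening: 0.0002
grip_force: 5.8
```

Request:
step_arm --targets '[[[0,0,0],[0,0.7,0],-1],[[0,0,0],[0,0.7,0],-1]]'

```text
t: 14.55
eef_pos: [0.4762, 0.1814, 0.056]
tool_rot: [[1.0, 0.002, -0.0], [0.002, -1.0, 0.002], [-0.0, -0.002, -1.0]]
ft_force: [-2.7, 15.1, -0.5]
opening: -0.0002
grip_force: 7.5
```

Request:
step_arm --targets '[[[0,0,0],[0,-8,0],-1],[[0,0,0],[0,-18,0],-1],[[0,0,0],[0,-18,-45],-1],[[0,0,0],[0,-18,-90],-1],[[0,0,0],[0,-18,-135],-1],[[0,0,0],[0,-65,-140],-1],[[0,0,0],[0,-110,-140],-1],[[0,0,0],[0,-110,-140],-1]]'

```text
t: 15.35
eef_pos: [0.4754, 0.2958, 0.1956]
tool_rot: [[1.0, 0.008, 0.001], [0.008, -1.0, 0.001], [0.001, -0.001, -1.0]]
ft_force: [-0.3, -0.4, 0.2]
opening: -0.0003
grip_force: 0.0
```

```bash
python3 -c "
from h import *
f2=balls();a=cv2.resize(f2['color'][130:280,210:360,::-1],(400,400),interpolation=cv2.INTER_CUBIC)
im=f2['color'].astype(int);r,g,b=im[...,0],im[...,1],im[...,2]
m=(r>150)&(g>60)&(g<150)&(b<70);m[:,:300]=0;m[:,330:]=0;m[:175]=0;m[205:]=0;v,u=np.nonzero(m);print('knob',u.mean(),v.mean(),'start 311.0 186.5')
t=viewer.grab_frame('top')['color'][135:255,175:295,::-1]
cv2.imwrite('pics/c7.png',np.hstack([a,cv2.resize(t,(400,400),interpolation=cv2.INTER_CUBIC)]))"
```

```text
ball 12 0.13 184.6
ball 19 0.127 276.1
ball 27 0.131 94.3
ball 31 0.129 6.6
knob 311.0 186.5 start 311.0 186.5
```

View pics/c7.png

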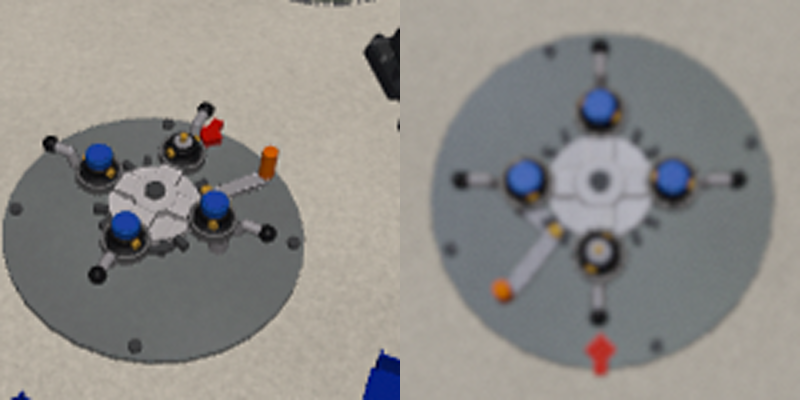

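The knob sits at exactly its home pixel (311.0, 186.5), the bare regulator is at the pointer, and the arm is clear of everything.

```bash
python3 -c "
from rig import ctrl
print(ctrl.close_job())"
```

```text
the job is handed in; nothing more can be done
None
```

The regulator without a knob is at the red pointer, the latch lever is home, all four regulators look seated, and I handed the job in at about 15 s; no verdict was returned.

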